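# Set the depth dial by clicks and mark a bin tag with the maul

### The arm

A 6-joint arm with a two-finger parallel gripper is mounted at the origin on the work surface. World frame = base frame: x ahead of the robot, y to its left, z up, the work surface at z = 0. Lengths are in m, angles in rad, forces in N, time in s.
With the tool pointing down it reaches from about 0.275 to 0.75 m from the base axis. Payload 10.2 kg.
Tool frame: the origin (TCP) lies at the very end of the fingers, on their centre line; the grasp point (between the pads) lies 19 mm behind it; x points along the fingers, y is the direction in which the jaws open and shut, and the axes are right-handed (so a half turn about x gives the same grasp; the last joint's range is limited). The gripper opens to 85 mm and grips with 20 to 120 N. Pads are 22 mm wide; open, the fingers measure 114 mm over their backs; the gripper's body (76 mm by 85 mm) begins 54 mm behind the grasp point. The pads swing forward as they close: fully open they stand 13 mm farther back than shut.
Start: joints at [0.928, 0.313, 1.498, -0, 1.331, -0.223], TCP at [0.214, 0.479, 0.231] pointing down, gripper open.
Joint ranges: [-2.94, 2.94], [-0.97, 2.17], [0.19, 2.56], [-1.23, 4.37], [0.02, 3.11], [-2.88, 2.88]. Speed limits (rad/s): [2.39, 2.39, 3.01, 3.14, 3.14, 3.14].

### API

Orientations are given as a rotation vector (axis times angle).
In Python, from bench import ctrl gives the robot as it stands.
- The arm moves only by the shell command python3 -m jog 'ROWS' [OPENING] [FORCE]. ROWS is text: rows parted by semicolons, each of 6 numbers parted by spaces: the shift along the tool's x, y, z in units of 40 mm (1.0 is 40 mm), then the turn, a rotation vector about the tool's x, y, z in degrees. In form: tx ty tz wx wy wz; .... A call has 1 to 10 rows; each row shifts and turns the pose as measured when the row begins, along the tool's axes as they then stand; what a row does not reach is not made up. A row lasts 1/12 s, in which the tool goes at most 41.7 mm and 7.16 degrees, less where a joint would pass 70% of its speed; a pose out of reach is approached as far as the arm can. A call is refused whole if a number of a shift passes 1 or a number of a turn 7.16, either way. A call with a gripper value outside its range is refused whole. OPENING is the opening, from 0 (shut) to 1 (fully open), set as the call begins (- or left out, the last holds). The fingers move at their own pace and stop on an object; FORCE is the grip in N (left out, the last holds). Time passes only in rows, so rows that do not move let the fingers close. It gives the time, the measured TCP pose, the force and the opening at its end, in the units of the state.
- ctrl.get_state(): the state, without advancing time (a new reading comes with each control period).
- ctrl.snapshot(name): name is "scene" or "top" or "wrist"; returns a dict with "img" (420x560x3 uint8, blue, green, red), "fov_y" (degrees; the focal length in pixels is half the picture's height over the tangent of half this angle, whatever the lens; pixels are square), "cx", "cy" (the principal point, pixels), "camera_from_world" (4x4, takes a point from world to camera coordinates). Camera axes: x right, y up, looking along -z (the intrinsics and any distortion apply to the point x, -y, -z); pixel columns grow to the right and rows downward; lengths in m; the calibration is good to about 2 mm. A picture is of the moment at which its call begins. There is no depth.
- ctrl.sign_off(): hands the job in, once; it reports no verdict.
Trained networks look in a picture, given as the dict that the camera call returned (one of the last four; its "shot" number tells which), for a name from the list of things; names that differ only in an ending like _2 or _b are one class to them, and where a whole thing is asked for, a point or a joint stands for the part that bears it (a point fixed in the world has none). Each returns a list of dicts, best first, with "conf" (0 to 1); they miss things now and then, are a little off and sometimes report something else, mostly with a low value. They report only what shows in the picture. A call takes as long as a camera call. They do not tell look-alikes from the thing itself.
- ctrl.regions_of(thing, picture): "region" (420x560 bool, what is visible of it) and "xy" ([column, row] in pixels, amid what is visible of it).
The state is a dict: "time_s": time; "joints": joint angles; "joint_vel": joint speeds; "effort": joint torques, N m; "tcp_pos": TCP position; "ee_rot": TCP orientation; "contact_force": force on the tool from outside, world axes, zero at the start; "ft_torque": the same for the moment, N m; "finger_gap": opening from 0.0 (shut) to 1.0 (fully open).
Only numpy, scipy, OpenCV 4.12 (cv2) and the standard library are available. Lean on these libraries where they do the work, as an engineer would, in place of code of your own. Each camera call takes 0.05 s, during which the arm holds its last target. There are 200 camera calls.

### The job

Mark the brass bin tag that lies in the marking press: first zero the press's unmarked depth dial by turning it counter-clockwise to its stop, then set it four clicks clockwise from there and leave it in that click. Then take the maul from its rest and drive the press's plunger fully down with a brisk blow of the maul's head on the cap (not a slow push, and never with the hand), and lay the maul back in its rest as it was. Leave the other things on the table alone.

Things in the scene. Friction and masses are not known exactly. Their poses are not given: they have to be found in the camera images.
- press: Blue-green cast C-frame marking press fixed to the table, 240 (x) x 140 x 228 mm high; origin: centre of its underside, z up. Its front (-x) has a sloped nose with the dial, whose axis leans 27 degrees from vertical towards -x. Head's top 163 mm high; the dial bar reaches up to 210 mm, the cap 228 mm. A brass tag lies fixed under the plunger.
- dial_grip (a point): On the axis of the black depth dial at grip height, turning with it: z = dial axis, outwards, 27 degrees from vertical; x along the grip bar to its red mark. Bar 74 (x) x 20 mm (y), from 30 mm below to 10 mm above this point, on a skirt of 84 mm diameter; the cap stands 105 mm behind this point. Pinch the bar across its 20 mm, tool along the axis, and turn about z.
- dial (a joint): Dial angle, rad, growing clockwise seen from outside; one click is 0.349. Zero is where the bar points up the slope, not the stop. Turning is hardest (0.3 N m) just after leaving a click, nil half way, then it pulls itself into the next; let go near a click it settles in. The solid, unmarked stop lies 3 degrees beyond the last click counter-clockwise (click zero). It starts 1 to 4 clicks off it.
- plunger: Sprung vertical plunger of the press with a round steel cap 46 mm across, 16 mm thick, red band. Origin: centre of the cap's top, 228 mm above the table at rest. Pushes back 3 N plus 0.3 N per mm and returns by itself. The cap lands on a brass sleeve set by the dial: the stroke is 6 mm at the dial's stop and 1.5 mm more per click, so 12 mm at four clicks.
- maul: Loose maul, about 0.32 kg: cream nylon barrel head in line with a wooden handle, lying level. Head 64 mm in diameter, 80 mm long, centred on the origin; handle 26 mm in diameter along -x from 40 to 160 mm. Origin on the axis, x along it away from the handle. The head strikes with any part of its curved side. Mass centre 20 mm behind the origin.
- maul_grip (a point): Place to grip the maul's handle, on its axis, 62 mm behind the middle of the head; axes as the maul's. Grip hard (40 N or more): a blow turns a loosely held maul.
- maul_rest: Fixed wooden rest of the maul: a board 200 x 78 x 10 mm with a large V for the head and a small V under the handle's end, 135 mm behind. Origin on the table under the large V, x along the maul's axis towards its head end, z up. Between the Vs only the board lies under the handle.
- rest_head (a point): Where the middle of the maul's head lies when the maul is home in its rest: 55.3 mm above the table, over the rest's origin; axes as the rest's.
- tag_tray: Bystander: blue tray with brass tag blanks, 130 x 78 x 26 mm, origin at the centre of its underside.
- remote: Bystander: black remote control, 150 x 44 x 18 mm, origin at the centre of its underside.
- shears: Bystander: fabric shears with orange handles, about 215 x 95 x 17 mm, lying flat; origin near the pivot, at the underside.
- cone_teal: Bystander: teal thread cone, 64 mm across, 100 mm high, origin at the centre of its underside.
- cone_red: Bystander: red thread cone, 64 mm across, 100 mm high, origin at the centre of its underside.
- pump_bottle: Bystander: pump bottle, 68 mm across, 193 mm high, origin at the centre of its underside.
- bobbin_box: Bystander: grey box of bobbins, 90 x 120 x 30 mm, origin at the centre of its underside.
Not all that is in view belongs to the job. What is shaped like the maul but green or purple is not meant.

How it is judged:
On the way, in this order (a step that is already met when the one before it is completed fails the run):
1. the dial is turned counter-clockwise to its stop (value of joint dial below -0.63 rad), for 0.1 s.
2. the dial is left four clicks clockwise of its stop, the fingers off it (value of joint dial between 0.578 and 0.818 rad and velocity of joint dial below 0.1 rad/s and distance between the grasp point and dial_grip above 0.06 m), for 0.2 s.
3. the maul's head hits the plunger briskly: the plunger goes down at more than 0.08 m/s under the maul, the dial still at four clicks (value of joint dial between 0.578 and 0.818 rad and height (world z) of plunger below 0.2255 m and linear speed of plunger above 0.08 m/s and contact force between maul and plunger above 0.5 N).
4. the maul has driven the plunger fully down onto its stop, 12 mm at four clicks (value of joint dial between 0.578 and 0.818 rad and height (world z) of plunger below 0.2175 m and contact force between maul and plunger above 1 N).
At the end, for the whole second after the job is handed in: The dial rests four clicks clockwise of its stop (within 0.12 rad), the plunger has come back up (within 1.5 mm), and the maul lies at rest in its rest, head over the large V: head within 20 mm of home along the table and 7 mm in height, axis within 0.1 rad (value of joint dial between 0.578 and 0.818 rad and height (world z) of plunger above 0.2265 m and horizontal distance between maul and rest_head below 0.02 m and height (world z) of maul between 0.049 and 0.062 m and angle between the x axis of maul and the x axis of maul_rest, either way round below 0.1 rad and linear speed of maul below 0.02 m/s); the robot touches nothing.
It fails at once if the fingers or the arm push on the plunger (contact force between any of the fingers, the arm and plunger above 1 N).
It fails at once if another thing on the table is shifted by more than 30 mm (distance of any of tag_tray, remote, shears, cone_teal, cone_red, pump_bottle, bobbin_box from where it was at the start of the episode above 0.03 m).
It also fails if it takes over 72 s, if anything falls off the work surface, if the arm or the gripper's body presses on something with over 40 N, if the wrist force passes 120 N, or if a joint passes its speed limit or range.

## Working session

There is one attempt and no reset: what is moved stays moved. The work goes in short steps, Python scripts to look and compute and a shell command to move; the robot and the scene stay as the last step left them, time stands still between calls to the robot, and variables do not carry over. Pictures are saved under pics/ and viewed, about 8 in all and at most 12, crops included, and the job is handed in when it is done.

```bash
mkdir -p pics; ls; python3 - <<'E'
from bench import ctrl
import cv2,numpy as np
print(ctrl.get_state())
for n in("scene","top"):
    s=ctrl.snapshot(n);print(n,s["fov_y"],s["cx"],s["cy"],np.round(s["camera_from_world"],4).tolist(),[k for k in s])
    cv2.imwrite(f"pics/{n}0.png",s["img"])
    for t in("press","dial","plunger","maul","maul_rest"):
        for r in ctrl.regions_of(t,s)[:4]: print(t,round(r["conf"],2),np.round(r["xy"]),r["region"].sum())
E
```

```text
pics
{'time_s': 0.0, 'joints': array([ 9.27623722e-01,  3.13438651e-01,  1.49844689e+00, -9.13949385e-06,
        1.33100130e+00, -2.23371074e-01]), 'joint_vel': array([ 5.21425459e-04,  6.37374771e-04,  9.71539958e-04,  5.55183959e-04,
       -1.69661884e-05,  5.42015944e-04]), 'effort': array([-2.41716014e-03, -4.12272227e+01, -2.59735876e+01, -3.80715319e-04,
        4.29184962e-03,  7.31015717e-06]), 'tcp_pos': array([0.21381742, 0.4791996 , 0.2307372 ]), 'ee_rot': array([ 0.32836418,  1.54613769, -0.33022641]), 'contact_force': array([0.67930834, 0.16182702, 0.14195285]), 'ft_torque': array([-0.02245679, -0.05894051, -0.00762567]), 'finger_gap': 1.0012427844182827}
scene 50.94151419414588 281.9928958097001 217.6189000894011 [[0.1232, 0.9922, -0.0161, -0.0472], [-0.8345, 0.1124, 0.5394, 0.3691], [0.537, -0.053, 0.8419, -1.59], [0.0, 0.0, 0.0, 1.0]] ['img', 'fov_y', 'cx', 'cy', 'camera_from_world', 'shot']
press 0.93 [374. 247.] 4802
dial 0.82 [380. 207.] 612
dial 0.49 [211. 255.] 1012
dial 0.3 [379. 248.] 4770
plunger 0.79 [388. 225.] 300
plunger 0.15 [211. 255.] 1104
maul 0.94 [333. 176.] 772
maul 0.74 [137. 239.] 706
maul 0.64 [186. 179.] 906
maul 0.56 [212. 255.] 1053
maul_rest 0.81 [212. 231.] 498
top 43.555256879974095 276.6644276251062 198.7381275667938 [[0.0152, -0.9999, -0.0007, -0.0168], [0.9868, 0.0149, 0.1613, -0.5767], [-0.1612, -0.0031, 0.9869, -1.6102], [0.0, 0.0, 0.0, 1.0]] ['img', 'fov_y', 'cx', 'cy', 'camera_from_world', 'shot']
press 0.83 [201. 187.] 3699
press 0.68 [189. 202.] 660
dial 0.77 [189. 200.] 656
plunger 0.77 [194. 170.] 165
plunger 0.4 [274. 242.] 639
maul 0.89 [344. 204.] 842
maul 0.86 [364. 299.] 891
maul 0.59 [221. 275.] 882
maul_rest 0.61 [340. 226.] 741
```

```bash
python3 - <<'E'
import cv2,numpy as np
a=cv2.imread("pics/scene0.png");b=cv2.imread("pics/top0.png")
cv2.imwrite("pics/s0b.png",cv2.resize(a[110:330,90:470],None,fx=2.1,fy=2.1,interpolation=cv2.INTER_CUBIC))
cv2.imwrite("pics/t0b.png",cv2.resize(b[100:340,110:430],None,fx=2.5,fy=2.5,interpolation=cv2.INTER_CUBIC))
E
```

```text
(no output)
```

View pics/s0b.png

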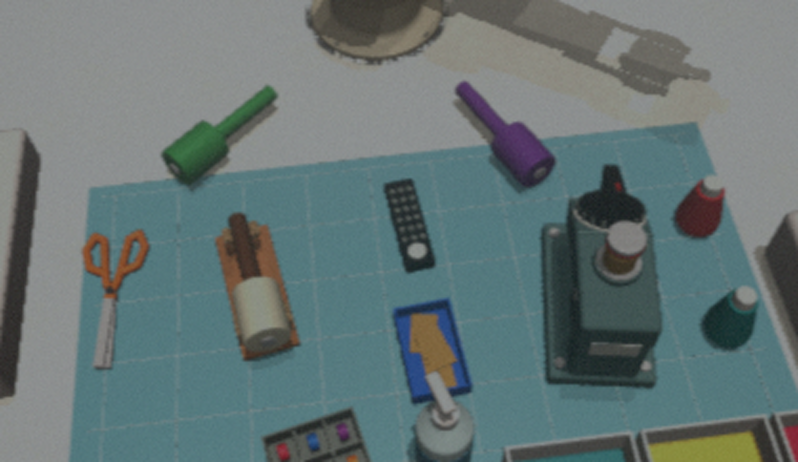

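View pics/t0b.png

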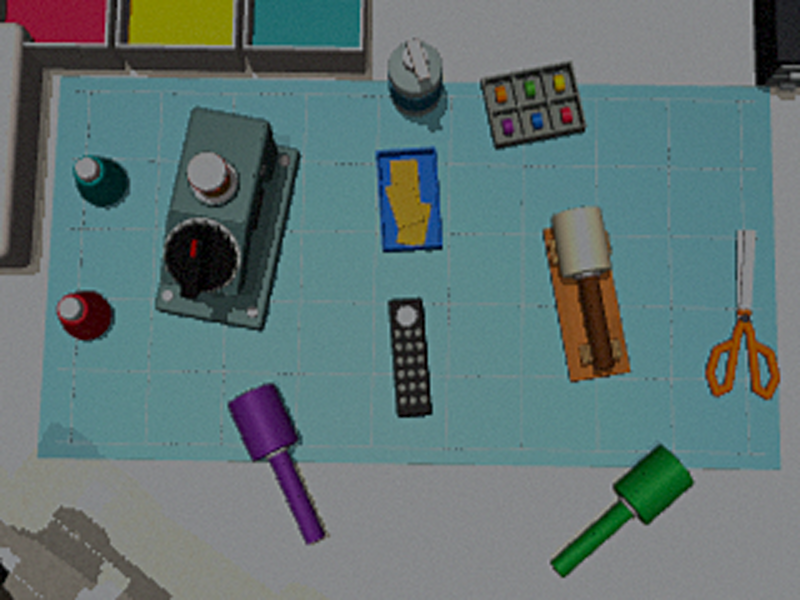

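The pictures show the press at the left (cap at top-view px (194,170), dial at (190,202), red mark pointing toward the cap). The cream maul lies in its wooden rest at about (341,215), with its head away from the robot. Next I turn these into positions.

```bash
cat > h.py <<'E'
from bench import ctrl
import cv2,numpy as np
from scipy.spatial.transform import Rotation as R
def f_of(s): return 210/np.tan(np.radians(s["fov_y"])/2)
def ray(s,uv):
    M=np.array(s["camera_from_world"]);f=f_of(s)
    d=np.array([(uv[0]-s["cx"])/f,-(uv[1]-s["cy"])/f,-1.]);Rm=M[:3,:3]
    return -Rm.T@M[:3,3],Rm.T@d
def atz(s,uv,z):
    o,d=ray(s,uv);return o+d*(z-o[2])/d[2]
def tri(rs):
    A=0;b=0
    for o,d in rs:
        d=d/np.linalg.norm(d);P=np.eye(3)-np.outer(d,d);A=A+P;b=b+P@o
    return np.linalg.solve(A,b)
def proj(s,p):
    M=np.array(s["camera_from_world"]);c=M[:3,:3]@np.array(p)+M[:3,3];f=f_of(s)
    return np.array([s["cx"]+f*c[0]/-c[2],s["cy"]-f*c[1]/-c[2]])
def goal(p,Rg,st=None,back=0.):
    """TCP goal p (world), Rg tool rotation: remaining shift (tool units of 40mm) and turn (deg, tool axes)"""
    st=st or ctrl.get_state();Rn=R.from_rotvec(st["ee_rot"])
    sh=Rn.inv().apply(np.array(p)-st["tcp_pos"])/.04
    return np.round(sh,3),np.round((Rn.inv()*Rg).as_rotvec(degrees=True),2)
E
python3 - <<'E'
from h import *
s=ctrl.snapshot("scene");t=ctrl.snapshot("top")
cr=lambda x,y:(110+x/2.5,100+y/2.5)
cs=lambda x,y:(90+x/2.1,110+y/2.1)
# cap top centres by eye
print("cap",tri([ray(s,cs(627,238)),ray(t,cr(209,169))]),atz(t,cr(209,169),.228),atz(s,cs(627,238),.228))
c=[atz(t,cr(*q),.012) for q in((157,311),(262,328),(299,150))]
print("base corners",np.round(c,3).tolist())
for i,j in((0,1),(1,2)):
    d=c[j]-c[i];print(np.linalg.norm(d),np.degrees(np.arctan2(d[1],d[0])))
pr=[]
for n,im in(("s",s),("t",t)):
    k={"s":(212,255),"t":(344,204)}[n]
    for r in ctrl.regions_of("maul",im):
        if np.hypot(*(np.array(r["xy"])-k))<12:
            g=r["region"].astype(np.uint8)
            hsv=cv2.cvtColor(im["img"],cv2.COLOR_BGR2HSV)
            ys,xs=np.nonzero(g);P=np.array([atz(im,(x,y),.0553) for x,y in zip(xs,ys)])[:,:2]
            m=P.mean(0);w,v=np.linalg.eigh(np.cov((P-m).T));a=v[:,1]*np.sign(v[0,1])
            pp=(P-m)@a;print(n,"maul",m,np.degrees(np.arctan2(a[1],a[0])),"ends",m+a*pp.min(),m+a*pp.max(),pp.max()-pp.min());break
for nm in("maul","maul_rest"):
  for r in ctrl.regions_of(nm,t):
    ys,xs=np.nonzero(r["region"]);q=cv2.minAreaRect(np.c_[xs,ys].astype(np.float32));print(nm,r["xy"],q)
print("head ctr", atz(t,cr(581,240),.075), atz(s,cs(259,305),.075))
E
```

```text
cap [0.63467824 0.23116589 0.22357956] [0.63302136 0.22781339 0.228     ] [0.63748896 0.23237055 0.228     ]
base corners [[0.494, 0.323, 0.012], [0.475, 0.188, 0.012], [0.708, 0.147, 0.012]]
0.13634687586755073 -98.3315851409306
0.23685446762664927 -9.792638912396278
s maul [ 0.55606298 -0.22049764] 10.258752554222882 ends [ 0.4204934 -0.245034 ] [ 0.63841793 -0.20559245] 0.22146497753851357
t maul [ 0.54852874 -0.22006774] 9.79428866840078 ends [ 0.42706288 -0.24103606] [ 0.63004958 -0.20599501] 0.20598901740775935
maul [219.0, 274.9] ((222.70001220703125, 285.3999938964844), (64.8459701538086, 21.466251373291016), 63.43495178222656)
maul [363.7, 300.1] ((356.4247741699219, 305.6283264160156), (20.884002685546875, 64.90974426269531), 48.8140754699707)
maul [344.7, 202.4] ((345.3243103027344, 214.94593811035156), (65.75959777832031, 20.385475158691406), 80.53767395019531)
maul_rest [341.4, 226.3] ((343.9520263671875, 219.7360076904297), (62.252140045166016, 24.32842254638672), 79.69515228271484)
head ctr [ 0.5839188  -0.21183641  0.075     ] [ 0.58495868 -0.21241171  0.075     ]
```

```bash
cat >> h.py <<'E'
YAW=np.radians(-9.2);PX=np.array([np.cos(YAW),np.sin(YAW),0]);Z=np.array([0,0,1.])
CAP=np.array([.634,.229,.228]);DG=CAP-.105*PX;DG[2]=.184
L=np.radians(27);AX=-np.sin(L)*PX+np.cos(L)*Z;U=np.cos(L)*PX+np.sin(L)*Z
def bar(th): return R.from_rotvec(-th*AX).apply(U)
def dialR(th,sgn=1):
    y=sgn*np.cross(AX,bar(th));x=-AX;return R.from_matrix(np.c_[x,y,np.cross(x,y)])
E
python3 - <<'E'
from h import *
print(DG)
for sg in(1,-1):
    for th in(0,): print(sg,goal(DG+AX*.12,dialR(th,sg)))
print(R.from_rotvec(ctrl.get_state()["ee_rot"]).as_matrix().round(2))
E
```

```text
[0.53035069 0.24578752 0.184     ]
1 (array([-1.49 , -2.459,  8.286]), array([-14.58, -26.85,   3.5 ]))
-1 (array([-1.49 , -2.459,  8.286]), array([160.91,   5.04,  38.63]))
[[ 0.    0.41  0.91]
 [-0.    0.91 -0.41]
 [-1.    0.    0.  ]]
```

```bash
python3 -m jog '-0.8 0 0.2 0 0 0;-0.7 -0.1 0.6 0 0 0;0 -0.3 0.93 0 0 0;0 -0.3 0.93 0 0 0;0 -0.3 0.93 0 0 0;0 -0.3 0.93 0 0 0;0 -0.3 0.93 0 0 0;0 -0.3 0.93 0 0 0;0 -0.3 0.93 0 0 0;0 0 0 0 0 0' 0.6; python3 -m jog '0 0 0 -3.4 -6.2 0.8;0 0 0 -3.4 -6.2 0.8;0 0 0 -3.4 -6.2 0.8;0 0 0 -3.4 -6.2 0.8;0 0 0 0 0 0;0 0 0 0 0 0'; python3 - <<'E'
from h import *
print(goal(DG+AX*.12,dialR(0)))
w=ctrl.snapshot("wrist");cv2.imwrite("pics/w1.png",w["img"]);print(w["fov_y"],w["cx"],w["cy"])
print([proj(w,p).round() for p in(DG,DG+.037*bar(0)+.01*AX,CAP)])
for k in("dial","plunger"):
  for r in ctrl.regions_of(k,w)[:2]: print(k,r["conf"],r["xy"],r["region"].sum())
E
```

```text
time_s: 1.73
tcp_pos: [0.454, 0.2715, 0.2943]
ee_rot: [0.324, 1.544, -0.324]
contact_force: [0.7, -1.2, -1.0]
finger_gap: 0.601
time_s: 2.23
tcp_pos: [0.4564, 0.269, 0.2937]
ee_rot: [0.098, 1.122, -0.151]
contact_force: [0.5, -0.1, -0.3]
finger_gap: 0.6
(array([ 0.304, -0.272,  0.474]), array([-0.58, -1.47,  0.15]))
59.41189226967354 279.203790421653 206.34373039451887
[array([266., 222.]), array([267., 271.]), array([269., 340.])]
dial 0.62 [275.1, 213.9] 7758
plunger 0.74 [273.8, 330.2] 1705
```

View pics/w1.png

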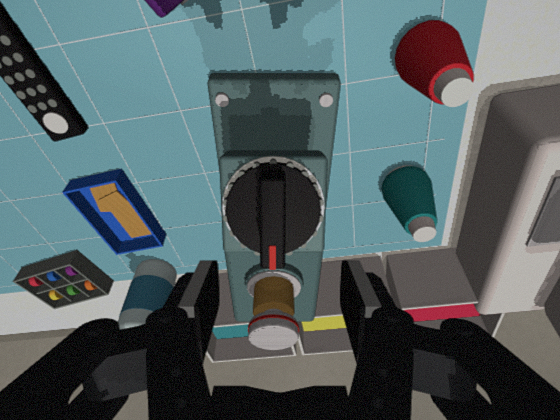

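The wrist view shows the dial bar running from (271,165) to its red-marked end at (272,269), so it points up the slope: angle about 0, two clicks off zero. The cap is centred near (274,328).

```bash
python3 - <<'E'
from h import *
from scipy.optimize import least_squares
w=ctrl.snapshot("wrist")
for r in ctrl.regions_of("dial",w)[:1]:
    ys,xs=np.nonzero(r["region"]);print("dial bbox",xs.min(),xs.max(),ys.min(),ys.max())
obs=[((271,165),-.037),((272,269),.037)]
def pts(v):
    px=np.array([np.cos(v[2]),np.sin(v[2]),0]);ax=-np.sin(L)*px+np.cos(L)*Z;u=np.cos(L)*px+np.sin(L)*Z
    c=np.array([v[0],v[1],.228]);dg=c-.105*px;dg[2]=v[3]
    return [dg-.037*u+.01*ax,dg+.037*u+.01*ax,c, c-.12*0*px]
uv=[(271,165),(272,269),(274,334)]
def res(v): return np.r_[np.concatenate([proj(w,p)-q for p,q in zip(pts(v),uv)]),(v[2]-YAW)/np.radians(1),(v[3]-.184)/.002,(v[:2]-CAP[:2])/.004]
s=least_squares(res,[*CAP[:2],YAW,.184]);print(s.x,np.degrees(s.x[2]),s.fun.round(1))
print("base bolts/corners yaw",[atz(w,q,.012) for q in((209,77),(340,77))])
E
```

```text
dial bbox 223 323 158 268
[ 0.62415336  0.23470951 -0.16466246  0.18749976] -9.434463963605266 [-0.1  3.9  0.2 -4.  -0.2 -0.8 -0.2  1.7 -2.5  1.4]
base bolts/corners yaw [array([0.47755111, 0.19041268, 0.012     ]), array([0.50126688, 0.32627011, 0.012     ])]
```

```bash
python3 - <<'E'
from h import *
w=ctrl.snapshot("wrist");t=ctrl.snapshot("top")
a=cv2.resize(w["img"][140:360,200:345],None,fx=2.7,fy=2.7,interpolation=cv2.INTER_CUBIC)
b=cv2.resize(t["img"][135:235,165:235],None,fx=5.94,fy=5.94,interpolation=cv2.INTER_CUBIC)[:594,:410]
print(a.shape,b.shape)
a=a[:594];b=b[:594];im=np.zeros((594,800,3),np.uint8);im[:,:391]=a[:,:391];im[:,391:391+409]=b[:,:409]
im=cv2.convertScaleAbs(im,alpha=1.6,beta=15)
cv2.imwrite("pics/z2.png",im)
E
```

```text
(594, 392, 3) (594, 410, 3)
```

View pics/z2.png

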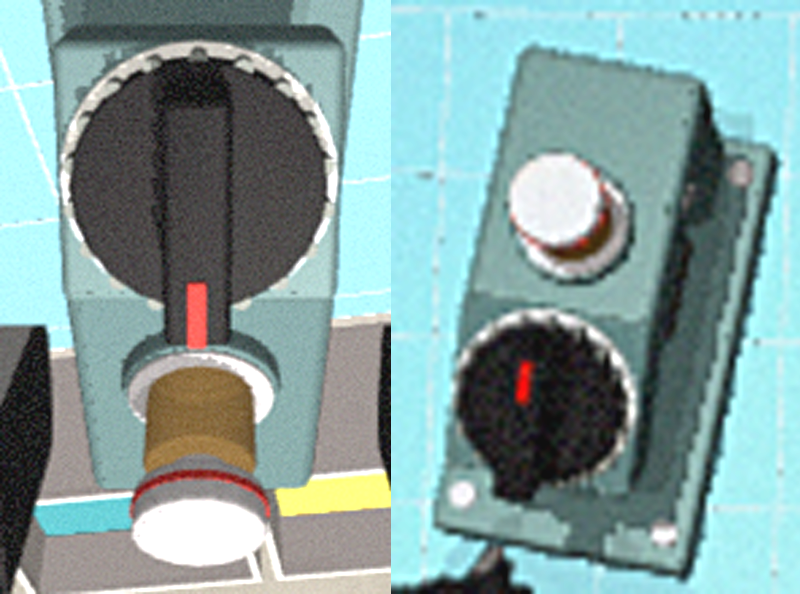

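Zoomed: in the wrist view the bar's top face runs from (273,180) to (273,268), and the cap top is at (274,337). In the top view the cap is at (192.6,168.2).

```bash
python3 - <<'E'
from h import *
from scipy.optimize import least_squares
w=ctrl.snapshot("wrist");t=ctrl.snapshot("top");s=ctrl.snapshot("scene")
def pts(v):
    px=np.array([np.cos(v[2]),np.sin(v[2]),0]);ax=-np.sin(L)*px+np.cos(L)*Z;u=np.cos(L)*px+np.sin(L)*Z
    c=np.array([v[0],v[1],.228]);dg=c-.105*px;dg[2]=v[3]
    return dg-.037*u+.01*ax,dg+.037*u+.01*ax,c
def res(v):
    p=pts(v);q=[proj(w,p[0])-(273,180),proj(w,p[1])-(273,268.5),proj(w,p[2])-(274,337.4),2*(proj(t,p[2])-(192.6,168.2)),proj(s,p[2])-(388.5,223)]
    return np.r_[np.concatenate(q),(v[2]+.167)/np.radians(.7)]
r=least_squares(res,[.63,.23,-.167,.184]);print(r.x,np.degrees(r.x[2]),r.fun.round(1))
print(atz(w,(274,337.4),.228),atz(t,(192.6,168.2),.228))
E
```

```text
[ 0.63332498  0.23263179 -0.17504884  0.18540947] -10.029559523082298 [-0.3 -2.4 -0.   2.  -0.6  1.2 -1.4 -1.5 -0.3 -1.1 -0.7]
[0.63127693 0.23351494 0.228     ] [0.63124219 0.2305731  0.228     ]
```

```bash
sed -i 's/^YAW=.*;PX/YAW=np.radians(-9.8);PX/; s/^CAP=.*;DG=CAP/CAP=np.array([.632,.232,.228]);DG=CAP/; s/DG\[2\]=.184/DG[2]=.1848/' h.py; python3 - <<'E'
from h import *
print(goal(DG+AX*.06,dialR(0)),goal(DG-AX*.019,dialR(0)))
E
```

```text
(array([ 1.741, -0.16 ,  0.447]), array([-0.04, -1.4 , -0.08])) (array([ 3.716, -0.162,  0.495]), array([-0.04, -1.4 , -0.08]))
```

```bash
python3 -m jog '0.5 -0.16 0.48 0 -1.4 0;0.8 0 0 0 0 0;0.5 0 0 0 0 0;0 0 0 0 0 0' 0.6; python3 - <<'E'
from h import *
print(goal(DG-AX*.017,dialR(0)))
E
```

```text
time_s: 3.07
tcp_pos: [0.5076, 0.2539, 0.2375]
ee_rot: [0.097, 1.092, -0.151]
contact_force: [0.4, -0.1, -0.5]
finger_gap: 0.602
(array([ 1.84 , -0.019, -0.13 ]), array([-0.1 ,  0.24, -0.23]))
```

```bash
python3 -m jog '0.6 -0.02 -0.13 0 0 0;0.6 0 0 0 0 0;0.6 0 0 0 0 0;0 0 0 0 0 0' 0.6;python3 -m jog '0 0 0 0 0 0;0 0 0 0 0 0;0 0 0 0 0 0;0 0 0 0 0 0;0 0 0 0 0 0;0 0 0 0 0 0' 0 40; python3 - <<'E'
from h import *
print(goal(DG-AX*.017,dialR(0)));w=ctrl.snapshot("wrist");cv2.imwrite("pics/w3.png",w["img"])
E
```

```text
time_s: 3.4
tcp_pos: [0.5367, 0.2492, 0.1725]
ee_rot: [0.099, 1.089, -0.15]
contact_force: [0.2, -0.1, -1.3]
finger_gap: 0.603
time_s: 3.9
tcp_pos: [0.5363, 0.2498, 0.176]
ee_rot: [0.1, 1.087, -0.149]
contact_force: [9.2, 0.2, -11.6]
finger_gap: 0.223
(array([ 0.142, -0.033, -0.073]), array([-0.18,  0.52, -0.39]))
```

View pics/w3.png

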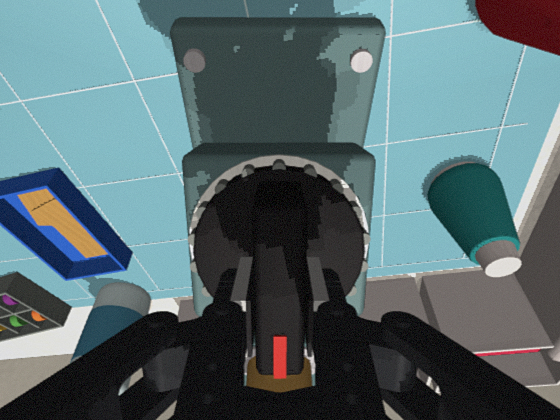

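Gripped on the bar (opening 19 mm). Next, counter-clockwise: that is negative about tool x.

```bash
python3 -m jog '-0.08 0 0 -3 0 0;0 0 0 -6 0 0;0 0 0 -6 0 0;0 0 0 -6 0 0;0 0 0 -6 0 0;0 0 0 -6 0 0' - 70; cat > c.py <<'E'
from h import *
st=ctrl.get_state()
for b in(0,): print("off",goal(DG-AX*.015,dialR(0)))
Rn=R.from_rotvec(st["ee_rot"]);y=Rn.apply([0,1,0]);z=Rn.apply([0,0,1])
print("theta",-np.arctan2(np.dot(np.cross(U,z),AX),np.dot(U,z)),"tilt",np.degrees(np.arccos(-Rn.apply([1,0,0])@AX)),"along AX",(st["tcp_pos"]-DG)@AX,"U",(st["tcp_pos"]-DG)@U,"side",(st["tcp_pos"]-DG)@np.cross(AX,U),"F",st["contact_force"].round(1),"Tq axis",st["ft_torque"].round(2),"j",st["joints"].round(2),st["finger_gap"],st["time_s"])
E
python3 c.py
```

```text
time_s: 4.45
tcp_pos: [0.5362, 0.2502, 0.1763]
ee_rot: [-0.432, 1.092, 0.179]
contact_force: [10.2, 1.4, -12.7]
finger_gap: 0.215
off (array([ 0.099,  0.004, -0.082]), array([33.9 ,  0.64, -0.37]))
theta -0.5916183773664595 tilt 0.727583068738693 along AX -0.011010490245241889 U 0.0027832901779125756 side 0.0016727206139892658 F [ 10.2   1.4 -12.7] Tq axis [ 0.15 -0.35 -0.04] j [ 0.33  0.34  1.7  -0.34  0.7  -1.45] 0.21475204813255006 4.45
```

```bash
python3 -m jog '0 0 0 -5 0 0;0 0 0 -5 0 0;0 0 0 -3 0 0;0 0 0 -3 0 0;0 0 0 -3 0 0'; python3 c.py
```

```text
time_s: 4.87
tcp_pos: [0.5358, 0.2503, 0.1762]
ee_rot: [-0.719, 1.067, 0.365]
contact_force: [9.7, -1.1, -15.9]
finger_gap: 0.215
off (array([ 0.101,  0.023, -0.071]), array([52.46,  0.58, -0.62]))
theta -0.9156665122025938 tilt 0.8241711819351702 along AX -0.0109108201694153 U 0.0024521257610571204 side 0.0016313508425142456 F [  9.7  -1.1 -15.9] Tq axis [ 2.03 -1.19 -4.71] j [ 0.33  0.34  1.7  -0.33  0.7  -1.78] 0.2145200503240214 4.8667
```

The torque of about 5 N·m at the axis shows it is hard on the stop. Now back clockwise, first unloading to see whether the bar slipped in the pads.

```bash
python3 -m jog '0 0 0 0 0 0;0 0 0 3 0 0'; python3 c.py;  python3 -m jog '0 0 0 3 0 0;0 0 0 3 0 0;0 0 0 0 0 0'; python3 c.py;
```

```text
time_s: 5.03
tcp_pos: [0.5359, 0.2502, 0.1761]
ee_rot: [-0.651, 1.076, 0.329]
contact_force: [7.5, 0.8, -15.3]
finger_gap: 0.212
off (array([ 0.098,  0.018, -0.072]), array([48.28,  0.49, -0.94]))
theta -0.8426303639346544 tilt 1.0277775584340163 along AX -0.011042309366489755 U 0.0024601580883040802 side 0.0015877919403225482 F [  7.5   0.8 -15.3] Tq axis [ 1.01 -0.99 -2.19] j [ 0.33  0.34  1.7  -0.32  0.7  -1.72] 0.21184316223447305 5.0333
time_s: 5.28
tcp_pos: [0.536, 0.2505, 0.1763]
ee_rot: [-0.542, 1.086, 0.264]
contact_force: [9.9, 0.2, -14.6]
finger_gap: 0.21
off (array([ 0.102,  0.007, -0.08 ]), array([41.42,  0.49, -1.1 ]))
theta -0.7228574519561023 tilt 1.1772265049539636 along AX -0.010859227725703297 U 0.0025829930338999983 side 0.0018442066079603853 F [  9.9   0.2 -14.6] Tq axis [-0.09 -0.68 -0.28] j [ 0.33  0.34  1.7  -0.31  0.7  -1.6 ] 0.2102920351873612 5.2833
```

```bash
python3 -m jog '0 0 0 6 0 0;0 0 0 6 0 0;0 0 0 6 0 0;0 0 0 6 0 0;0 0 0 6 0 0;0 0 0 6 0 0;0 0 0 6 0 0;0 0 0 6 0 0;0 0 0 6 0 0;0 0 0 6 0 0'; python3 c.py
```

```text
time_s: 6.12
tcp_pos: [0.5362, 0.2495, 0.1766]
ee_rot: [0.424, 1.056, -0.332]
contact_force: [9.5, 1.0, -13.0]
finger_gap: 0.213
off (array([ 0.105, -0.051, -0.063]), array([-20.49,   0.16,  -1.06]))
theta 0.3576960885452644 tilt 1.0673983839076557 along AX -0.010777467078216309 U 0.003045747570022434 side 0.0009614126659983484 F [  9.5   1.  -13. ] Tq axis [-0.21 -0.55  0.07] j [ 0.33  0.34  1.7  -0.32  0.7  -0.51] 0.21298445131972749 6.1167
```

```bash
python3 -m jog '0 0 0 6 0 0;0 0 0 6 0 0;0 0 0 6 0 0;0 0 0 2 0 0;0 0 0 0 0 0'; python3 c.py
```

```text
time_s: 6.53
tcp_pos: [0.5359, 0.2494, 0.1765]
ee_rot: [0.751, 0.995, -0.53]
contact_force: [9.3, 2.1, -13.4]
finger_gap: 0.217
off (array([ 0.106, -0.062, -0.039]), array([-41.5 ,   0.06,  -1.04]))
theta 0.7242755175986305 tilt 1.0224825345879809 along AX -0.010733864950732691 U 0.0027686774446676436 side 0.0007455313399419328 F [  9.3   2.1 -13.4] Tq axis [-0.37 -0.45  0.32] j [ 0.33  0.34  1.7  -0.33  0.7  -0.14] 0.21743404937174057 6.5333
```

Release near click four (0.724, next to 0.698), back off along the axis, and look.

```bash
python3 -m jog '-0.02 0 0 -0.7 0 0;0 0 0 0 0 0;0 0 0 0 0 0;0 0 0 0 0 0;0 0 0 0 0 0' 0.6 40; python3 -m jog '-0.5 0 0 0 0 0;-0.8 0 0 0 0 0;-0.9 0 0 0 0 0;-0.9 0 0 0 0 0;-0.8 0 0 0 0 0;0 0 0 0 0 0'; python3 - <<'E'
from h import *
w=ctrl.snapshot("wrist");cv2.imwrite("pics/w4.png",w["img"][60:400,80:480])
for q in(.349,.698,1.047): print(q,[proj(w,DG+k*.037*bar(q)+.01*AX).round() for k in(-1,1)])
E
```

```text
time_s: 6.95
tcp_pos: [0.5355, 0.2506, 0.182]
ee_rot: [0.742, 0.993, -0.518]
contact_force: [-0.2, 0.0, -0.1]
finger_gap: 0.604
time_s: 7.45
tcp_pos: [0.4596, 0.2599, 0.327]
ee_rot: [0.743, 0.994, -0.519]
contact_force: [1.5, -0.4, 0.7]
finger_gap: 0.601
0.349 [array([259., 144.]), array([291., 227.])]
0.698 [array([275., 141.]), array([276., 230.])]
1.047 [array([291., 143.]), array([261., 227.])]
```

View pics/w4.png

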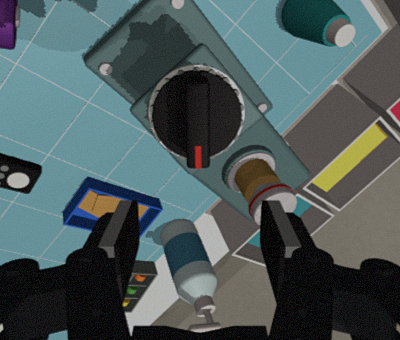

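The bar (full-image (277,140) to (278,225)) matches the prediction for 0.698, so the dial is at click four. On to the maul.

```bash
cat >> h.py <<'E'
MY=np.radians(10.);MX=np.array([np.cos(MY),np.sin(MY),0]);HEAD=np.array([.585,-.212,.0553]);MG=HEAD-.062*MX
def downR(yaw):
    z=np.array([np.cos(yaw),np.sin(yaw),0]);x=-Z;return R.from_matrix(np.c_[x,np.cross(z,x),z])
E
python3 - <<'E'
from h import *
p=MG.copy();p[2]=.29;print(MG,goal(p,downR(MY)))
E
```

```text
[ 0.52394192 -0.22276619  0.0553    ] (array([ 2.223, -6.966,  9.759]), array([-59.19,  28.11,  -6.33]))
```

```bash
python3 -m jog '0 0 0 -6 2.8 -0.6;0 0 0 -6 2.8 -0.6;0 0 0 -6 2.8 -0.6;0 0 0 -6 2.8 -0.6;0 0 0 -6 2.8 -0.6;0 0 0 -6 2.8 -0.6;0 0 0 -6 2.8 -0.6;0 0 0 -6 2.8 -0.6;0 0 0 -6 2.8 -0.6;0 0 0 -5 2.8 -0.6' 0.7; python3 - <<'E'
from h import *
p=MG.copy();p[2]=.25;print(goal(p,downR(MY)))
E
```

```text
time_s: 8.33
tcp_pos: [0.4592, 0.258, 0.3161]
ee_rot: [-0.173, 1.591, 0.169]
contact_force: [0.4, -0.2, -0.6]
finger_gap: 0.701
(array([  1.673, -12.086,  -0.961]), array([ 2.43, -1.52,  0.  ]))
```

```bash
python3 -m jog '0 -0.7 -0.1 2.4 -1.5 0;0 -1 -0.1 0 0 0;0 -1 -0.1 0 0 0;0 -1 -0.1 0 0 0;0 -1 -0.1 0 0 0;0 -1 -0.1 0 0 0;0.3 -1 -0.1 0 0 0;0.4 -1 -0.1 0 0 0;0.4 -1 -0.1 0 0 0;0.4 -1 -0.1 0 0 0'; python3 -m jog '0 -1 0 0 0 0;0 -1 0 0 0 0;0 0 0 0 0 0;0 0 0 0 0 0'; python3 - <<'E'
from h import *
p=MG.copy();p[2]=.25;print(goal(p,downR(MY)))
w=ctrl.snapshot("wrist");cv2.imwrite("pics/w5.png",w["img"])
for k in(-.16,-.04,.04): print(k,proj(w,HEAD+k*MX).round())
E
```

```text
time_s: 9.17
tcp_pos: [0.4899, -0.1302, 0.2487]
ee_rot: [-0.144, 1.58, 0.145]
contact_force: [-0.0, 0.7, 0.2]
finger_gap: 0.696
time_s: 9.5
tcp_pos: [0.5015, -0.2193, 0.239]
ee_rot: [-0.131, 1.591, 0.143]
contact_force: [-0.4, 1.5, -0.6]
finger_gap: 0.701
(array([-0.29 , -0.179,  0.53 ]), array([-0.03, -1.39, -0.56]))
-0.16 [269.  97.]
-0.04 [270. 230.]
0.04 [271. 306.]
```

View pics/w5.png

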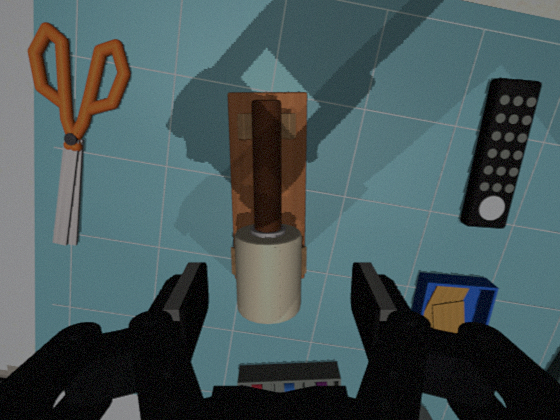

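The handle runs from (266,99) to (267,232) and the head reaches about row 312. That agrees with the prediction to about 3 px, so I shift 2 mm toward -y.

```bash
python3 -m jog '0 -0.23 0.53 0 -1.4 -0.5;0.8 0 0 0 0 0;0.8 0 0 0 0 0;0.8 0 0 0 0 0;0.8 0 0 0 0 0;0 0 0 0 0 0'; python3 - <<'E'
from h import *
p=MG.copy();p[2]=.038;p[1]-=.002;print(goal(p,downR(MY)))
E
```

```text
time_s: 10.05
tcp_pos: [0.526, -0.219, 0.1065]
ee_rot: [-0.142, 1.562, 0.14]
contact_force: [-0.3, -0.1, -1.1]
finger_gap: 0.7
(array([ 1.713, -0.129, -0.084]), array([0.29, 0.25, 0.12]))
```

```bash
python3 -m jog '0.55 -0.13 -0.08 0.3 0 0;0.55 0 0 0 0 0;0.55 0 0 0 0 0;0 0 0 0 0 0'; python3 -m jog '0 0 0 0 0 0;0 0 0 0 0 0;0 0 0 0 0 0;0 0 0 0 0 0;0 0 0 0 0 0;0 0 0 0 0 0' 0 100;  python3 - <<'E'
from h import *
p=MG.copy();p[2]=.038;p[1]-=.002;print(goal(p,downR(MY)))
E
```

```text
time_s: 10.38
tcp_pos: [0.5261, -0.2219, 0.0433]
ee_rot: [-0.144, 1.559, 0.137]
contact_force: [0.6, 1.0, -0.8]
finger_gap: 0.7
time_s: 10.88
tcp_pos: [0.5295, -0.2239, 0.0531]
ee_rot: [-0.154, 1.55, 0.131]
contact_force: [0.3, -0.4, -4.4]
finger_gap: 0.264
(array([ 0.375,  0.009, -0.147]), array([0.43, 0.83, 0.91]))
```

The grip closed above the handle's axis and rode up (22 mm opening, less than 26). I reopen and go deeper.

```bash
python3 -m jog '0 0 0 0 0 0;0 0 0 0 0 0;0 0 0 0 0 0' 0.65; python3 -m jog '0.3 0 -0.14 0.4 0.8 0.9;0.33 0 0 0 0 0;0 0 0 0 0 0'; python3 - <<'E'
from h import *
p=MG.copy();p[2]=.030;p[1]-=.002;print(goal(p,downR(MY)))
E
```

```text
time_s: 11.13
tcp_pos: [0.5303, -0.2238, 0.0547]
ee_rot: [-0.155, 1.548, 0.13]
contact_force: [0.5, 0.1, -0.1]
finger_gap: 0.648
time_s: 11.38
tcp_pos: [0.5249, -0.2253, 0.0284]
ee_rot: [-0.137, 1.564, 0.137]
contact_force: [-1.0, 0.4, -1.3]
finger_gap: 0.647
(array([-0.04 ,  0.016, -0.021]), array([-0.01,  0.14,  0.03]))
```

```bash
python3 -m jog '0 0 0 0 0 0;0 0 0 0 0 0;0 0 0 0 0 0;0 0 0 0 0 0;0 0 0 0 0 0;0 0 0 0 0 0' 0 100;  python3 - <<'E'
from h import *
p=MG.copy();p[2]=.030;p[1]-=.002;print(goal(p,downR(MY)))
E
```

```text
time_s: 11.88
tcp_pos: [0.5242, -0.2243, 0.0284]
ee_rot: [-0.133, 1.567, 0.139]
contact_force: [1.1, 0.8, -2.7]
finger_gap: 0.281
(array([-0.04 , -0.01 , -0.008]), array([-0.07,  0.01, -0.21]))
```

Opening is 23.9 mm, consistent with the 26 mm handle at its axis. Lift and check.

```bash
python3 -m jog '-0.2 0 0 0 0 0;-0.4 0 0 0 0 0;-0.8 0 0 0 0 0;-0.9 0 0 0 0 0;-0.9 0 0 0 0 0;-0.9 0 0 0 0 0;-0.9 0 0 0 0 0;-0.9 0 0 0 0 0;-0.8 0 0 0 0 0;0 0 0 0 0 0' 0 120;  cat >>h.py <<'E'
HOME=np.array([.5242,-.2243,.0284]);HR=R.from_rotvec([-.133,1.567,.139])
OFF=HR.inv().apply(np.array([.585,-.214,.0553])-HOME)  # head centre in tool frame
def tcp_for(head,yaw): return np.array(head)-downR(yaw).apply(OFF)
E
python3 - <<'E'
from h import *
print(OFF);t=tcp_for(CAP+[0,0,.032+.05],MY);print(t,goal(t,downR(MY)))
w=ctrl.snapshot("wrist");s=w["img"];cv2.imwrite("pics/w6.png",s)
E
```

```text
time_s: 12.72
tcp_pos: [0.5208, -0.2239, 0.3098]
ee_rot: [-0.129, 1.577, 0.144]
contact_force: [-0.5, -0.0, -1.9]
finger_gap: 0.278
[-0.02691064 -0.00022797  0.06166121]
[0.57123597 0.22151715 0.28308936] (array([ 0.752, 10.744,  3.17 ]), array([-0.07, -0.58, -0.61]))
```

View pics/w6.png

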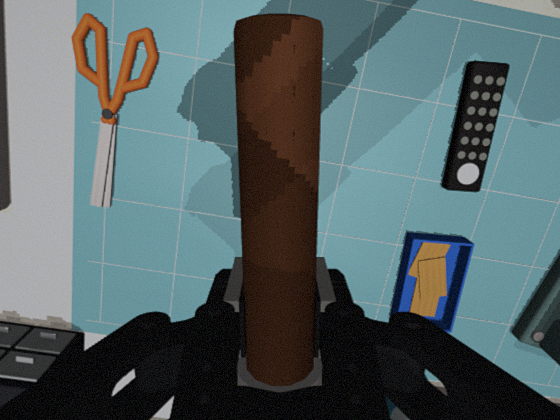

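The maul is held, straight in the fingers (handle axis at u≈280). Carry it across at height.

```bash
python3 -m jog '0 0.6 0.2 0 -0.6 -0.6;0 0.97 0.2 0 0 0;0 0.97 0.2 0 0 0;0 0.97 0.2 0 0 0;0 0.97 0.2 0 0 0;0 0.97 0.2 0 0 0;0 0.97 0.2 0 0 0;0 0.97 0.2 0 0 0;0 0.97 0.2 0 0 0;0 0.97 0.2 0 0 0'; python3 -m jog '0 0.6 0.3 0 0 0;0 0.5 0.3 0 0 0;0 0 0 0 0 0;0 0 0 0 0 0'; python3 - <<'E'
from h import *
t=tcp_for(CAP+[0,0,.032+.03],MY);print(goal(t,downR(MY)))
E
```

```text
time_s: 13.6
tcp_pos: [0.5287, 0.1674, 0.2923]
ee_rot: [-0.119, 1.599, 0.132]
contact_force: [1.0, -0.2, -3.6]
finger_gap: 0.278
time_s: 13.93
tcp_pos: [0.5411, 0.225, 0.2844]
ee_rot: [-0.126, 1.613, 0.14]
contact_force: [0.2, -0.6, -4.4]
finger_gap: 0.275
(array([ 0.497, -0.219,  0.751]), array([-0.33, -2.61, -0.74]))
```

```bash
python3 -m jog '0 -0.2 0.5 0 -2.6 -0.7;0.1 0 0.25 0 0 0;0 0 0 0 0 0'; python3 - <<'E'
from h import *
t=tcp_for(CAP+[0,0,.032+.03],MY);print(goal(t,downR(MY)))
t=ctrl.snapshot("top");s=ctrl.snapshot("scene")
im=np.vstack([cv2.resize(x["img"][a:a+100,b:b+260],None,fx=3,fy=3,interpolation=cv2.INTER_CUBIC) for x,a,b in((t,120,110),(s,160,260))])
cv2.imwrite("pics/v7.png",cv2.convertScaleAbs(im,alpha=1.5,beta=10))
E
```

```text
time_s: 14.18
tcp_pos: [0.5712, 0.2211, 0.2755]
ee_rot: [-0.133, 1.574, 0.132]
contact_force: [-0.1, -0.5, -3.9]
finger_gap: 0.279
(array([0.311, 0.011, 0.005]), array([-0.35, -0.42, -0.01]))
```

View pics/v7.png

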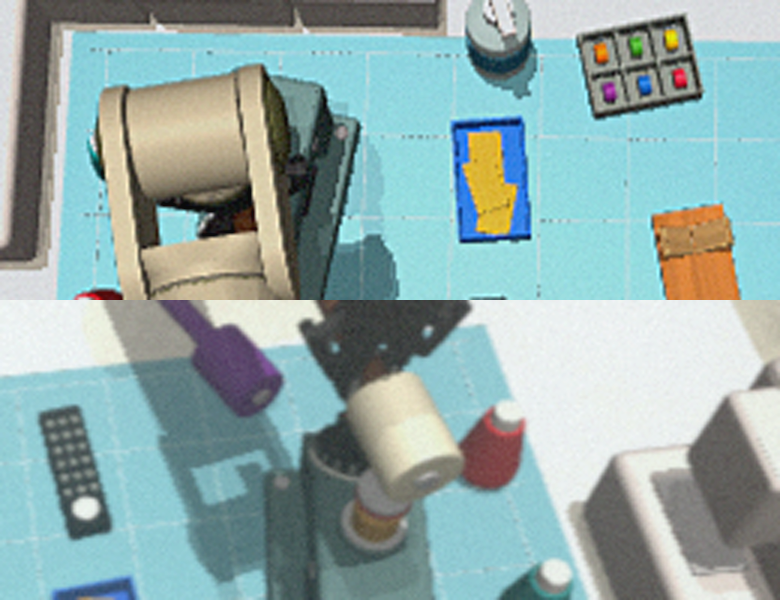

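The scene view shows the maul head centred over the cap. It is 42 mm up, so now the blow, kept moderate (about 0.25 m/s).

```bash
python3 -m jog '0.5 0.01 0 -0.3 -0.4 0;0.25 0 0 0 0 0'; python3 -m jog '0.5 0 0 0 0 0;0.25 0 0 0 0 0'; python3 -m jog '0 0 0 0 0 0'
```

```text
time_s: 14.45
tcp_pos: [0.5704, 0.221, 0.2481]
ee_rot: [-0.135, 1.563, 0.136]
contact_force: [0.3, -0.8, -4.8]
finger_gap: 0.277
time_s: 14.62
tcp_pos: [0.57, 0.2207, 0.2188]
ee_rot: [-0.134, 1.562, 0.136]
contact_force: [-23.5, -3.9, 25.7]
finger_gap: 0.274
time_s: 14.7
tcp_pos: [0.57, 0.2207, 0.2194]
ee_rot: [-0.133, 1.561, 0.136]
contact_force: [1.4, 0.5, 5.0]
finger_gap: 0.274
```

```bash
python3 -m jog '0.2 0 0 0 0 0'; python3 -m jog '0.15 0 0 0 0 0';python3 - <<'E'
from h import *
s=ctrl.snapshot("scene");M=cv2.resize(s["img"][160:260,330:460],None,fx=5,fy=5,interpolation=cv2.INTER_CUBIC)
cv2.imwrite("pics/v8.png",cv2.convertScaleAbs(M,alpha=1.5,beta=10))
E
```

```text
time_s: 14.78
tcp_pos: [0.5692, 0.2207, 0.2159]
ee_rot: [-0.133, 1.56, 0.136]
contact_force: [-38.9, -8.3, 49.9]
finger_gap: 0.274
time_s: 14.87
tcp_pos: [0.5689, 0.2208, 0.2137]
ee_rot: [-0.133, 1.557, 0.137]
contact_force: [-12.8, -3.5, 18.6]
finger_gap: 0.275
```

View pics/v8.png

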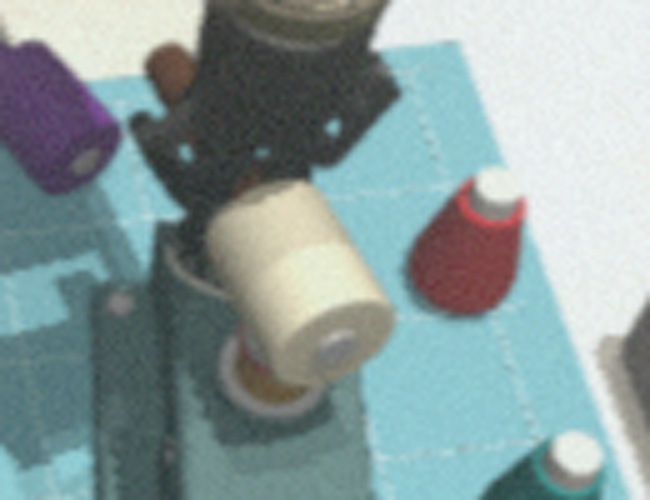

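The head has driven the cap down onto the sleeve (only the sleeve shows under the head), and the force rises steeply, up to 50 N, so it is on its stop. Lift off and check the dial, the cap and the maul's attitude.

```bash
python3 -m jog '-0.4 0 0 0 0 0;-0.8 0 0 0 0 0;-0.8 0 0 0 0 0;-0.4 0 0 0 0 0;0 0 -1 0 0 0;0 0 -1 0 0 0;0 0 -0.5 0 0 0;0 0 0 0 0 0';python3 - <<'E'
from h import *
s=ctrl.snapshot("scene");t=ctrl.snapshot("top");w=ctrl.snapshot("wrist")
f=lambda x,a,b,h,wd,k:cv2.resize(x["img"][a:a+h,b:b+wd],None,fx=k,fy=k,interpolation=cv2.INTER_CUBIC)
im=np.zeros((600,800,3),np.uint8)
im[:300,:400]=f(s,160,320,100,133,3)[:300,:399].copy() if 0 else cv2.resize(s["img"][150:260,320:467],(400,300))
im[:300,400:]=cv2.resize(t["img"][130:240,150:297],(400,300));im[300:,:400]=cv2.resize(w["img"],(400,300))
cv2.imwrite("pics/v9.png",cv2.convertScaleAbs(im,alpha=1.5,beta=10))
E
```

```text
time_s: 15.58
tcp_pos: [0.4657, 0.202, 0.3164]
ee_rot: [-0.13, 1.557, 0.135]
contact_force: [0.7, 0.0, -4.0]
finger_gap: 0.274
```

View pics/v9.png

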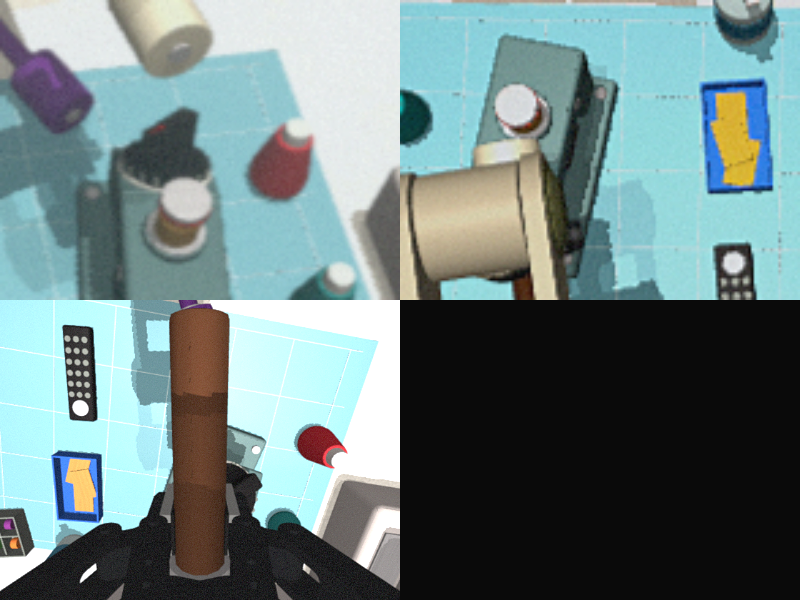

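The cap is back up and the scene view shows the dial bar still turned. I'll compare that numerically and estimate the maul's tilt in the grip from the two wrist pictures.

```bash
python3 - <<'E'
from h import *
s=ctrl.snapshot("scene");w=ctrl.snapshot("wrist")
for q in(.349,.698,1.047): print(q,[((proj(s,DG+k*bar(q)+.01*AX)-(320,150))*2.72).round() for k in(-.037,.02,.037)])
for im in(cv2.imread("pics/w6.png"),w["img"]):
    h=cv2.cvtColor(im,cv2.COLOR_BGR2HSV);m=((h[...,0]<16)&(h[...,1]>90)&(h[...,2]>25))
    m[:,:215]=0;m[:,345:]=0
    for r in(30,60,120,200): x=np.nonzero(m[r])[0];print(r,x.min(),x.max(),end=" | ")
    print("end row",np.nonzero(m[:,280])[0].min(), m.sum())
print(goal(HOME+[0,0,.28],HR))
E
```

```text
0.349 [array([176., 102.]), array([164., 126.]), array([161., 134.])]
0.698 [array([189., 105.]), array([157., 124.]), array([148., 130.])]
1.047 [array([199., 110.]), array([152., 122.]), array([138., 125.])]
30 235 321 | 60 236 321 | 120 238 319 | 200 241 316 | end row 14 26842
30 239 320 | 60 238 319 | 120 240 318 | 200 242 316 | end row 11 26908
(array([  0.14 , -10.74 ,  -0.436]), array([-0.28,  0.53,  0.12]))
```

The dial matches 0.698 (mark seen at (157,127), predicted (157,124)). The maul pitched about 3.5° head-up in the grip. Carry it back and counter that before lowering.

```bash
python3 -m jog '0 -0.6 -0.04 0 0.5 0;0 -0.97 -0.04 0 0 0;0 -0.97 -0.04 0 0 0;0 -0.97 -0.04 0 0 0;0 -0.97 -0.04 0 0 0;0 -0.97 -0.04 0 0 0;0 -0.97 -0.04 0 0 0;0 -0.97 -0.04 0 0 0;0 -0.97 -0.04 0 0 0;0 -0.97 -0.04 0 0 0'; python3 -m jog '0 -0.9 0 0 0 0;0 -0.4 0 0 0 0;0 0 0 0 0 0'; python3 - <<'E'
from h import *
T=HR*R.from_rotvec([0,3.5,0],degrees=True);print(goal(HOME+[-.0016,0,.1],T))
E
```

```text
time_s: 16.67
tcp_pos: [0.524, -0.1811, 0.3088]
ee_rot: [-0.135, 1.573, 0.144]
contact_force: [0.5, -0.2, -3.0]
finger_gap: 0.276
time_s: 16.92
tcp_pos: [0.5339, -0.2443, 0.3044]
ee_rot: [-0.128, 1.577, 0.138]
contact_force: [0.4, 0.7, -4.1]
finger_gap: 0.274
(array([ 4.406,  0.507, -0.151]), array([-0.23,  2.95, -0.21]))
```

```bash
python3 -m jog '0 0.5 -0.1 0 3 0;0.9 0 0 0 0 0;0.9 0 0 0 0 0;0.9 0 0 0 0 0;0.9 0 0 0 0 0;0.6 0 0 0 0 0;0 0 0 0 0 0'; python3 - <<'E'
from h import *
T=HR*R.from_rotvec([0,3.5,0],degrees=True);print(goal(HOME+[-.0016,0,.02],T))
w=ctrl.snapshot("wrist");cv2.imwrite("pics/w10.png",w["img"])
E
```

```text
time_s: 17.5
tcp_pos: [0.5179, -0.2263, 0.1278]
ee_rot: [-0.131, 1.632, 0.134]
contact_force: [-1.0, 0.1, -4.1]
finger_gap: 0.274
(array([1.972, 0.016, 0.252]), array([-0.35, -0.17, -0.23]))
```

```bash
python3 -m jog '0.4 0.02 0.25 -0.3 0 -0.2;0.5 0 0 0 0 0;0.5 0 0 0 0 0;0.4 0 0 0 0 0;0 0 0 0 0 0'; python3 - <<'E'
from h import *
T=HR*R.from_rotvec([0,3.5,0],degrees=True);print(goal(HOME+[-.0016,0,0],T))
E
```

```text
time_s: 17.97
tcp_pos: [0.5317, -0.2275, 0.0654]
ee_rot: [-0.148, 1.615, 0.127]
contact_force: [-1.1, 0.2, -5.4]
finger_gap: 0.276
(array([ 0.933,  0.127, -0.164]), array([0.01, 0.66, 0.76]))
```

```bash
python3 -m jog '0.2 0.12 -0.16 0 0.6 0.7;0.2 0 0 0 0 0;0 0 0 0 0 0'; python3 - <<'E'
from h import *
T=HR*R.from_rotvec([0,3.5,0],degrees=True);print(goal(HOME+[-.0016,0,0],T))
E
```

```text
time_s: 18.22
tcp_pos: [0.5261, -0.2251, 0.0537]
ee_rot: [-0.142, 1.622, 0.133]
contact_force: [-1.0, 0.8, -4.0]
finger_gap: 0.274
(array([ 0.636,  0.036, -0.048]), array([0.02, 0.33, 0.31]))
```

```bash
python3 -m jog '0.25 0.03 -0.05 0 0.3 0.3;0.2 0 0 0 0 0;0 0 0 0 0 0'; python3 -m jog '0.12 0 0 0 0 0;0 0 0 0 0 0'; python3 - <<'E'
from h import *
T=HR*R.from_rotvec([0,3.5,0],degrees=True);print(goal(HOME+[-.0016,0,0],T))
E
```

```text
time_s: 18.47
tcp_pos: [0.5238, -0.2251, 0.0365]
ee_rot: [-0.14, 1.625, 0.135]
contact_force: [0.0, 0.8, -4.0]
finger_gap: 0.277
time_s: 18.63
tcp_pos: [0.5235, -0.2252, 0.0312]
ee_rot: [-0.14, 1.625, 0.135]
contact_force: [0.8, 0.3, -3.8]
finger_gap: 0.275
(array([ 0.07 ,  0.025, -0.014]), array([0.01, 0.16, 0.13]))
```

```bash
python3 -m jog '0.08 0.02 0 0 0 0;0 0 0 0 0 0'; python3 -m jog '0.05 0 0 0 0 0;0 0 0 0 0 0'
```

```text
time_s: 18.8
tcp_pos: [0.5235, -0.2248, 0.028]
ee_rot: [-0.141, 1.624, 0.134]
contact_force: [-2.2, -0.5, -3.0]
finger_gap: 0.274
time_s: 18.97
tcp_pos: [0.5238, -0.2249, 0.0281]
ee_rot: [-0.142, 1.623, 0.133]
contact_force: [0.1, 0.1, -2.3]
finger_gap: 0.278
```

It is seated: height as at pick-up and the load is coming off. Release and back away straight up.

```bash
python3 -m jog '0 0 0 0 0 0;0 0 0 0 0 0;0 0 0 0 0 0;0 0 0 0 0 0' 0.65 40; python3 -m jog '-0.3 0 0 0 0 0;-0.6 0 0 0 0 0;-0.8 0 0 0 0 0;-0.9 0 0 0 0 0;-0.9 0 0 0 0 0;-0.9 0 0 0 0 0;0 0 0 0 0 0;0 0 0 0 0 0'; python3 - <<'E'
from h import *
w=ctrl.snapshot("wrist");t=ctrl.snapshot("top");s=ctrl.snapshot("scene")
im=np.zeros((600,800,3),np.uint8)
im[:300,:400]=cv2.resize(w["img"],(400,300));im[:300,400:]=cv2.resize(t["img"][100:340,110:430],(400,300));im[300:,:400]=cv2.resize(s["img"][150:260,320:467],(400,300));im[300:,400:]=cv2.resize(s["img"][200:290,170:290],(400,300))
cv2.imwrite("pics/v11.png",cv2.convertScaleAbs(im,alpha=1.4,beta=10))
for k in(-.16,-.04,.04): print(k,proj(w,HEAD+[0,-.002,0]+k*MX).round())
E
```

```text
time_s: 19.3
tcp_pos: [0.5252, -0.2255, 0.0297]
ee_rot: [-0.143, 1.619, 0.131]
contact_force: [0.2, 0.0, 0.8]
finger_gap: 0.651
time_s: 19.97
tcp_pos: [0.5343, -0.2228, 0.2193]
ee_rot: [-0.144, 1.617, 0.13]
contact_force: [1.0, 0.3, 0.1]
finger_gap: 0.649
-0.16 [280.  60.]
-0.04 [280. 208.]
0.04 [280. 292.]
```

View pics/v11.png

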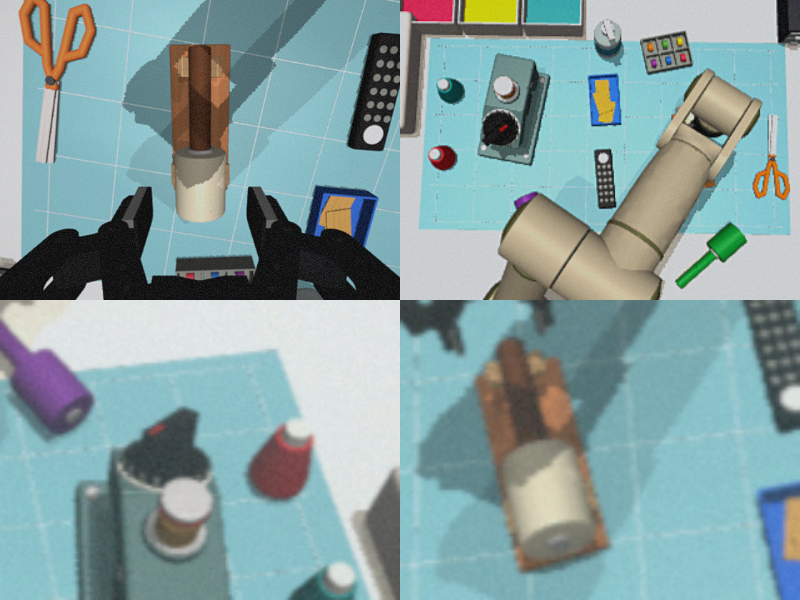

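The maul lies in both Vs: handle end at about (280,66), head's rear at (280,210), against predictions of (280,60) and (280,208). The cap is up, the dial is at click four and nothing else has moved. Handing in.

```bash
python3 -c "
from bench import ctrl
print(ctrl.sign_off(), ctrl.get_state()['time_s'])"
```

```text
the job is handed in; nothing more can be done
the job is handed in; nothing more can be done
```

The job is handed in, with the tag marked as far as my checks can show; the hand-in gave no verdict. The robot's clock read about 20 s at the last move.

- **Dial:** I turned it counter-clockwise until the wrist read about 5 N·m against the stop. I then turned it clockwise and released it at about 0.70 rad (click four is 0.698). Pictures before and after the blow matched the predicted bar position to a few pixels.
- **Blow:** The maul head struck the cap with a row of about 0.24 m/s. The reading was 26 N at the end of the blow and peaked near 50 N when I pressed a little more, so the plunger was on its stop. It came back up. The plunger's own speed and its exact depth were not measured. A sideways force of up to about 39 N also showed while the maul pressed on the cap; I did not track down its cause.
- **Maul:** The first grasp closed too high on the handle and rode up, so I gripped again lower. The blow tipped the maul about 3.5° in the grip, and I corrected that before laying it down. It lies in both Vs, within about 6 px of the predicted place in the wrist view (about 5 mm).
- **Other things:** Nothing else looks moved in the last pictures, and the gripper was clear of everything.

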